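# Mid-bake turn: swap the tins and show a biscuit's base to the browning camera

## Robot

A 6-joint arm with a two-finger parallel gripper is mounted at the origin on the work surface. World frame = base frame: x ahead of the robot, y to its left, z up, the work surface at z = 0. Lengths are in m, angles in rad, forces in N, time in s.
With the tool pointing down it reaches from about 0.25 to 0.8 m from the base axis. Payload 8.5 kg.
Tool frame: the origin (TCP) lies midway between the tips of the shut fingers; the grasp point (between the pads) lies 19 mm behind it; z points along the fingers, x is the direction in which the jaws open and shut, and the axes are right-handed (so a half turn about z gives the same grasp; the last joint's range is limited). The gripper opens to 85 mm and grips with 20 to 120 N. Pads are 22 mm wide; open, the fingers measure 114 mm over their backs; the gripper's body (76 mm by 85 mm) begins 54 mm behind the grasp point. The pads swing forward as they close: fully open they stand 13 mm farther back than shut.
Start: joints at [1.273, 0.238, -0.013, 1.319, 0, 1.571], TCP at [0.154, 0.502, 0.231] pointing down, gripper open.
Joint ranges: [-2.66, 2.66], [-1.03, 1.9], [-1.14, 1.46], [-1.82, 2.27], [-1.45, 1.34], [-3.14, 3.14]. Speed limits (rad/s): [2.22, 2.22, 2.79, 3.14, 3.14, 3.14].

## Interface

Orientations are given as a 3x3 rotation matrix whose columns are the frame's x, y, z axes.
In Python, from plant import env gives the robot as it stands.
- The arm moves only by the tool carry_out, never from a script. Its argument "rows" is a list of rows, each a list of 3 entries, a list of its own where there are three numbers: the shift along the tool's x, y, z scaled (see below), then the turn about the tool's z scaled (see below), then the closure, from -1 (fully open) to 1 (shut), so that 0 is half open. In form: [[[tx, ty, tz], yaw, hand], ...]. A call has 1 to 5 rows; each row shifts and turns the commanded pose from where the row before left it, along the tool's axes as they then stand; what a row does not reach is not made up. The controller multiplies each number of a shift by 20 mm and each number of a turn by 0.08 rad. A row lasts 1/12 s, in which the tool goes at most 41.7 mm and 7.16 degrees, less where a joint would pass 70% of its speed; a pose out of reach is approached as far as the arm can. A call with a number of a shift or a turn outside -1 to 1 is refused whole. A call with a gripper value outside its range is refused whole. The fingers move at their own pace and stop on an object; "squeeze" is the grip in N (left out, the last holds). Time passes only in rows, so rows that do not move let the fingers close. It gives the time, the measured TCP pose, the force and the opening at its end, in the units of the state.
- env.state(): the state, without advancing time (a new reading comes with each control period).
- env.capture(name): name is "scene" or "top" or "wrist"; returns (picture, depth): 480x640x3 uint8, blue, green, red; 480x640 float32, m along the optical axis (not along the pixel's ray), 0 where there is no reading.
- env.get_calibration(name): a dict with "fx", "fy", "cx", "cy" (pixels), "cam_to_world" (4x4, takes a point from camera to world coordinates). Camera axes: x right, y down, z forward; pixel columns grow to the right and rows downward; lengths in m; the calibration is good to about 2 mm. A picture is of the moment at which its call begins: read the wrist's pose just before it. get_calibration takes no time and is no camera call; for the wrist camera it gives the pose at the moment of the call.
- env.job_done(): hands the job in, once; it reports no verdict.
Trained networks look in the newest picture that a camera, given by its name, has taken for a name from the list of things; names that differ only in an ending like _2 or _b are one class to them, and where a whole thing is asked for, a point or a joint stands for the part that bears it (a point fixed in the world has none). Each returns a list of dicts, best first, with "confidence" (0 to 1); they miss things now and then, are a little off and sometimes report something else, mostly with a low value. They report only what shows in the picture. A call takes as long as a camera call. They do not tell look-alikes from the thing itself.
- env.search_frame(camera, name): "location" ([column, row] in pixels, amid what is visible of it).
The state is a dict: "time_s": time; "joints": joint angles; "joint_vel": joint speeds; "joint_torque": joint torques, N m; "position": TCP position; "orientation": TCP orientation; "wrist_force": force on the tool from outside, world axes, zero at the start; "moment": the same for the moment, N m; "grip_width": opening from 0.0 (shut) to 1.0 (fully open).
Only numpy, scipy, OpenCV 4.12 (cv2) and the standard library are available. Lean on these libraries where they do the work, as an engineer would, in place of code of your own. Each camera call takes 0.05 s, during which the arm holds its last target.

## Task

It is halfway through the bake: make the blue tin and the red tin on the sheet pan change places, each ending upright and wholly on the paper round where the other one stood. Then pick up the dark cocoa biscuit and hold it right side up but tilted in front of the camera on the low stand, its flat underside squarely facing the lens, centred and 150 mm from it, and finish while holding it there, motionless in the air. Drop or tip nothing, and leave the two golden biscuits, the jar and the spatula where they are.

Things in the scene. Friction and masses are not known exactly. Their poses are not given: they have to be found in the camera images.
- blue_tin: Blue round baking tin holding a pale cake 41 mm across, one rigid loose piece; the coloured rim shows from above. Straight outer wall 60 mm in diameter and 45 mm high, cake domed to 56 mm at the centre, about 180 g. Origin: centre of its underside; z up. It starts on one of the two paper rounds.
- red_tin: Red round baking tin, otherwise the same as the blue one (60 mm diameter, wall 45 mm high, about 180 g). Origin: centre of its underside; z up. It starts on the other paper round.
- cocoa_biscuit: Very dark brown round biscuit, hard and rigid, loose on the pan: 60 mm in diameter with an upright edge 20 mm high and a domed top 30 mm high at the centre, flat underside, about 50 g. Origin: centre of its underside; z up, out of the domed top.
- gold_biscuit_left: Golden-brown biscuit of the same shape and size, loose on the pan in its far left part. Bystander. Origin: centre of its underside.
- gold_biscuit_right: Golden-brown biscuit of the same shape and size, loose on the pan in its far right part. Bystander. Origin: centre of its underside.
- tray: Aluminium sheet pan fixed to the bench: 280 mm (its x, roughly away from the robot) by 420 mm (its y), lip 23 mm high; walls and floor 4 mm thick, so things on it stand 4 mm above the bench. Origin: centre of its underside, at bench height; z up. The place between the paper rounds on the robot's side (x = -70, y = 0 mm) is always empty.
- round_left (a point): Centre of the left white paper round on the pan floor: 90 mm in diameter, flat (no height to speak of), at x = -35, y = +130 mm of the pan. Its axes are those of the pan.
- round_right (a point): Centre of the right white paper round on the pan floor: 90 mm in diameter, at x = -35, y = -130 mm of the pan.
- camera: Stand of the browning camera, fixed to the bench beyond the pan: dark base plate 100 x 100 x 12 mm and a short aluminium post. Origin: centre of the underside of the base; at yaw 0 it faces the robot (-x).
- camera_head: Black camera, round lens in a white ring light (64 mm across, face 8 mm behind the lens), fixed on the stand, looking 55 degrees upward over the pan, back towards the robot. Origin: centre of the lens front, 120 mm above the bench, 30 mm in front of the stand's origin. Its z axis points out of the lens along the line of sight; its y axis is level.
- focus (a point): The point in the air on the line of sight 150 mm in front of the lens (camera head's z = +150 mm), about 243 mm above the bench: the centre of the biscuit's underside belongs here. Its axes are those of the camera head.
- nut_jar: Amber jar with a yellow cap, 64 mm in diameter and 120 mm high, loose on the bench to the right of the pan. Bystander. Origin: centre of its underside.
- spatula: Spatula with a wooden handle, 260 mm long, lying loose on the bench to the left of the pan, its handle towards the robot. Bystander. Origin: under the spatula, near the middle of its length; x along it towards the blade.
Not all that is in view belongs to the job. What is meant by the cocoa_biscuit is not turquoise, and is the smaller of those in its own colour. There is more than one size of the blue_tin; the job needs the largest.

How it is judged:
On the way:
1. the two tins have changed places: each stands released, upright and at rest on the paper round where the other stood ((horizontal distance between blue_tin and round_left below 0.015 m or horizontal distance between blue_tin and round_right below 0.015 m) and distance of each of blue_tin, red_tin from where it was at the start of the episode above 0.15 m and angle between each of blue_tin, red_tin's own z axis and vertical below 0.1 rad and height (world z) of each of blue_tin, red_tin below 0.012 m and linear speed of each of blue_tin, red_tin below 0.02 m/s and contact force between each of blue_tin, red_tin and the fingers below 0.1 N and (horizontal distance between red_tin and round_left below 0.015 m or horizontal distance between red_tin and round_right below 0.015 m)), for 0.2 s.
At the end, for the whole second after the job is handed in: Each tin upright (0.1 rad), released, at rest, centred within 15 mm on the other's paper round. The cocoa biscuit held still in the air by the fingers alone: centre of its underside within 20 mm of the focus point, underside square to the lens within 0.21 rad, domed top upwards (all of step 1 and distance between cocoa_biscuit and focus below 0.02 m and angle between the z axis of cocoa_biscuit and the z axis of camera_head, either way round below 0.21 rad and angle between cocoa_biscuit's own z axis and vertical below 1 rad and height (world z) of cocoa_biscuit above 0.15 m and linear speed of cocoa_biscuit below 0.03 m/s and angular speed of cocoa_biscuit below 0.3 rad/s and contact force between cocoa_biscuit and the fingers above 1 N and contact force between cocoa_biscuit and tray below 0.1 N and contact force between cocoa_biscuit and camera below 0.1 N and contact force between cocoa_biscuit and blue_tin below 0.1 N and contact force between cocoa_biscuit and red_tin below 0.1 N and contact force between cocoa_biscuit and gold_biscuit_left below 0.1 N and contact force between cocoa_biscuit and gold_biscuit_right below 0.1 N and contact force between cocoa_biscuit and nut_jar below 0.1 N and contact force between cocoa_biscuit and spatula below 0.1 N); the arm keeps its last pose, push and grip.
It fails at once if a bystander (a golden biscuit, the jar or the spatula) is moved by more than 20 mm (distance of any of gold_biscuit_left, gold_biscuit_right, nut_jar, spatula from where it was at the start of the episode above 0.02 m).
It fails at once if a tin is tipped by more than 0.6 rad (angle between any of blue_tin, red_tin's own z axis and vertical above 0.6 rad).
It fails at once if a tin or the cocoa biscuit is dropped: out of the fingers with its underside more than 30 mm above the bench ((height (world z) of blue_tin above 0.03 m and contact force between blue_tin and the fingers below 0.02 N) or (height (world z) of red_tin above 0.03 m and contact force between red_tin and the fingers below 0.02 N) or (height (world z) of cocoa_biscuit above 0.03 m and contact force between cocoa_biscuit and the fingers below 0.02 N)).
It also fails if it takes over 72 s, if anything falls off the work surface, if the arm or the gripper's body presses on something with over 40 N, if the wrist force passes 120 N, or if a joint passes its speed limit or range.

## Working session

There is one attempt and no reset: what is moved stays moved. The work goes in short steps, Python scripts to look and compute and a tool call to move; the robot and the scene stay as the last step left them, time stands still between calls to the robot, and variables do not carry over. Pictures are saved under pics/ and viewed, and the job is handed in when it is done.

Besides the shell and the picture viewer there is one more tool, called after "Call:" by a JSON object that holds its "api" and its "payload", one argument or row to a line. carry_out: Moves the arm, as the interface text tells. Its arguments: {"type":"object","properties":{"rows":{"type":"array","items":{"type":"array"}},"squeeze":{"type":"number"}},"required":["rows"]}

```bash
ls -la; mkdir -p pics
cat > h.py <<'E'
import numpy as np, cv2
from plant import env
def cap(n,fn=None):
    p,d=env.capture(n); c=env.get_calibration(n)
    if fn: cv2.imwrite('pics/'+fn,p)
    return p,d,c
def w(c,d,u,v,z=None):
    T=np.array(c['cam_to_world']); r=np.array([(u-c['cx'])/c['fx'],(v-c['cy'])/c['fy'],1.])
    if z is None: return (T@np.r_[r*d[int(round(v)),int(round(u))],1])[:3]
    R=T[:3,:3]@r; return T[:3,3]+R*(z-T[2,3])/R[2]
def pix(c,P):
    T=np.linalg.inv(np.array(c['cam_to_world'])); q=T@np.r_[P,1]; return c['cx']+c['fx']*q[0]/q[2], c['cy']+c['fy']*q[1]/q[2]
E
python3 - <<'E'
from h import *
np.set_printoptions(precision=4,suppress=True)
s=env.state(); print(s)
for n in ('scene','top'):
    p,d,c=cap(n,n+'0.png'); print(n,c)
    np.save(n+'d.npy',d)
    for o in ['blue_tin','red_tin','cocoa_biscuit','gold_biscuit_left','camera_head','nut_jar']:
        r=env.search_frame(n,o)
        print(o,[(np.round(x['location']).tolist(),round(x['confidence'],2),np.round(w(c,d,*x['location']),3).tolist()) for x in r])
print(env.state()['time_s'])
E
```

```text
total 12
drwxr-xr-x  3 agent agent 4096 Dec  6 04:44 .
drwxr-xr-x 23 root  root  4096 Dec  6 04:44 ..
drwxr-xr-x  2 agent agent 4096 Dec  6 04:44 pics
{'time_s': 0.0, 'joints': array([ 1.273 ,  0.2388, -0.0143,  1.3192, -0.    ,  1.5708]), 'joint_vel': array([-0.0002, -0.0001,  0.    , -0.0025, -0.    , -0.0008]), 'joint_torque': array([ -0.0017, -53.8774,  34.6435,   0.0182,  -0.0001,   0.    ]), 'position': array([0.1539, 0.5015, 0.2307]), 'orientation': array([[ 0.2934,  0.956 , -0.0004],
       [ 0.956 , -0.2934, -0.0014],
       [-0.0015,  0.    , -1.    ]]), 'wrist_force': array([ 0.6815, -0.8873,  0.1079]), 'moment': array([-0.0406, -0.0176,  0.0016]), 'grip_width': 1.0031691213472063}
scene {'fx': 459.5767055467229, 'fy': 459.5767055467229, 'cx': 318.3335613664425, 'cy': 241.3740905187262, 'cam_to_world': array([[ 0.0594,  0.5581, -0.8276,  1.6011],
       [ 0.9982, -0.0288,  0.0523, -0.0473],
       [ 0.0053, -0.8293, -0.5588,  0.8204],
       [ 0.    ,  0.    ,  0.    ,  1.    ]])}
blue_tin [([398.0, 271.0], 0.81, [0.596, 0.24, 0.033]), ([391.0, 250.0], 0.67, [0.492, 0.242,
[... 840 characters left out ...]
    ]])}
blue_tin [([222.0, 330.0], 0.91, [0.462, 0.242, 0.046]), ([223.0, 278.0], 0.65, [0.58, 0.24, 0.04]), ([282.0, 317.0], 0.58, [0.486, 0.105, 0.059])]
red_tin [([396.0, 316.0], 0.75, [0.483, -0.154, 0.062])]
cocoa_biscuit [([434.0, 213.0], 0.83, [0.722, -0.257, 0.027]), ([391.0, 204.0], 0.6, [0.742, -0.154, 0.043]), ([343.0, 284.0], 0.57, [0.56, -0.037, 0.03])]
gold_biscuit_left [([271.0, 264.0], 0.67, [0.611, 0.13, 0.032]), ([344.0, 286.0], 0.44, [0.556, -0.038, 0.034])]
camera_head [([333.0, 189.0], 0.97, [0.764, -0.018, 0.125]), ([338.0, 306.0], 0.66, [0.509, -0.026, 0.007])]
nut_jar [([503.0, 254.0], 0.97, [0.612, -0.385, 0.116]), ([342.0, 284.0], 0.68, [0.559, -0.036, 0.032])]
0.7
```

View pics/scene0.png

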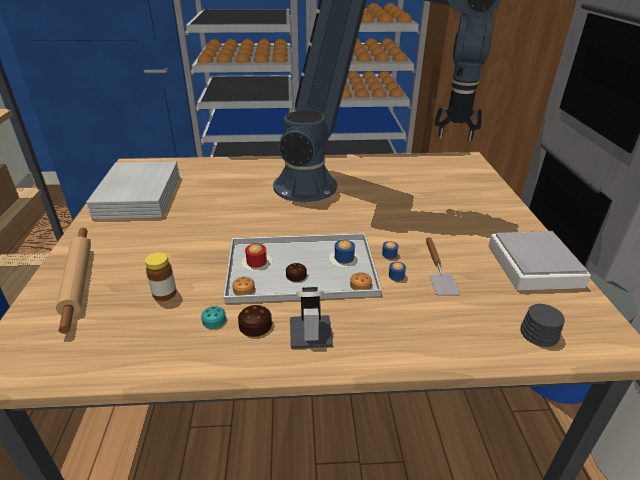

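View pics/top0.png

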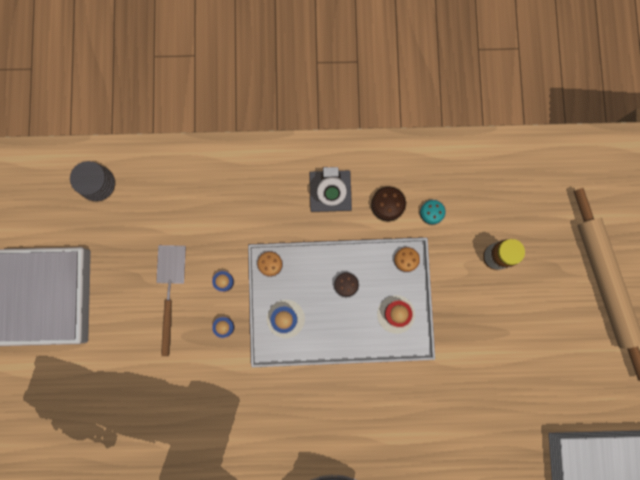

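```bash
python3 -c "
import cv2
p=cv2.imread('pics/top0.png');cv2.imwrite('pics/topc.png',cv2.resize(p[160:370,190:470],None,fx=2.8,fy=2.8,interpolation=cv2.INTER_CUBIC))"
```

```text
(no output)
```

View pics/topc.png

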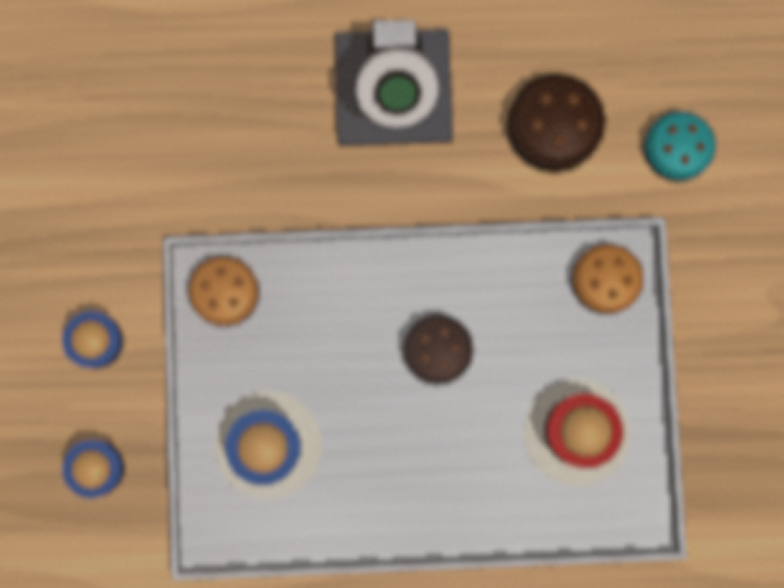

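```bash
cat > m.py <<'E'
from h import *
np.set_printoptions(precision=4,suppress=True)
from scipy.optimize import least_squares
def cloud(d,c):
    v,u=np.mgrid[0:480,0:640]; P=np.stack([(u-c['cx'])/c['fx']*d,(v-c['cy'])/c['fy']*d,d],-1)
    T=np.array(c['cam_to_world']); W=P@T[:3,:3].T+T[:3,3]; W[d==0]=np.nan; return W
def rayz(c,uv,z): return np.array([w(c,None,u,v,z) for u,v in uv])
def blob(c,p,lo,hi,near,z,rad,wrap=False):
    h=cv2.cvtColor(p,cv2.COLOR_BGR2HSV); m=cv2.inRange(h,lo,hi)
    if wrap: m|=cv2.inRange(h,(170,lo[1],lo[2]),(180,)+tuple(hi[1:]))
    u,v=pix(c,[near[0],near[1],z]); k=np.zeros_like(m); cv2.circle(k,(int(u),int(v)),rad,255,-1); m&=k
    q=np.argwhere(m)[:,::-1]
    cir=cv2.minEnclosingCircle(q.astype(np.float32)); return len(q),cir,w(c,None,*cir[0],z)
E
python3 - <<'E'
from m import *
p=cv2.imread('pics/top0.png'); d=np.load('topd.npy'); c=env.get_calibration('top')
W=cloud(d,c)
print('blue',blob(c,p,(105,120,60),(125,255,255),(0.486,0.105),0.049,24))
print('red',blob(c,p,(0,150,60),(6,255,255),(0.483,-0.154),0.049,24,True))
print('cocoa',blob(c,p,(0,30,0),(30,255,110),(0.558,-0.037),0.02,17))
h=cv2.cvtColor(p,cv2.COLOR_BGR2HSV)
m=cv2.inRange(h,(0,0,60),(180,45,255)); 
k=np.zeros_like(m);k[225:375,235:450]=255;m&=k
m=cv2.morphologyEx(m,cv2.MORPH_CLOSE,np.ones((25,25)))
cs,_=cv2.findContours(m,0,2); ct=max(cs,key=cv2.contourArea); r=cv2.minAreaRect(ct); b=cv2.boxPoints(r); print('box',b)
X=rayz(c,b,0.023); print(X); print(X.mean(0), np.linalg.norm(np.roll(X,1,0)-X,axis=1))
# hull corners
q=cv2.approxPolyDP(cv2.convexHull(ct),6,True)[:,0]; print(q); X=rayz(c,q,0.023); print(X,X.mean(0))
print('floor z',[W[y,x,2] for x,y in((310,340),(370,340),(310,260))],'lens',W[192,332], 'jar',W[253,511])
E
```

```text
blue (118, ((283.4919128417969, 319.2924499511719), 11.969910621643066), array([0.4818, 0.101 , 0.049 ]))
red (237, ((398.2583923339844, 313.0067138671875), 12.896679878234863), array([ 0.4896, -0.1602,  0.049 ]))
cocoa (440, ((345.8947448730469, 284.2631530761719), 11.917635917663574), array([ 0.5592, -0.0445,  0.02  ]))
box [[246.2076 244.1917]
 [429.4345 236.8626]
 [434.329  359.2268]
 [251.1022 366.5559]]
[[ 0.6589  0.1874  0.023 ]
 [ 0.6659 -0.2447  0.023 ]
 [ 0.3821 -0.2424  0.023 ]
 [ 0.376   0.1786  0.023 ]]
[ 0.5207 -0.0303  0.023 ] [0.283  0.4321 0.2838 0.4211]
[[426 238]
 [433 359]
 [252 366]
 [249 245]]
[[ 0.6634 -0.2365  0.023 ]
 [ 0.3827 -0.2394  0.023 ]
 [ 0.3772  0.1765  0.023 ]
 [ 0.6568  0.1808  0.023 ]] [ 0.52   -0.0296  0.023 ]
floor z [np.float64(0.005504384502283077), np.float64(0.0035608320750364353), np.float64(0.0030277783069920794)] lens [ 0.7583 -0.015   0.1196] jar [ 0.6135 -0.4016  0.1201]
```

Call:
{"api": "carry_out", "payload": {
  "rows": [
    [[0,1,0],-0.78,-1],
    [[0,1,0],-0.78,-1],
    [[0,1,0],-0.78,-1],
    [[0,1,0],-0.78,-1],
    [[0,1,0],-0.78,-1]
  ],
  "squeeze": 40
}}

```text
time_s: 1.12
position: [0.253, 0.4844, 0.2314]
orientation: [[-0.017, 1.0, 0.0], [1.0, 0.017, -0.0], [-0.0, 0.0, -1.0]]
wrist_force: [1.0, -0.3, 0.6]
grip_width: 0.998
```

```bash
cat > go.py <<'E'
import sys
from h import *
np.set_printoptions(precision=4,suppress=True)
s=env.state(); R=np.array(s['orientation']); p=np.array(s['position'])
print(s['time_s'],p,'yaw',np.arctan2(R[1,0],R[0,0]),'zax',R[:,2],'F',s['wrist_force'],'g',s['grip_width'])
if len(sys.argv)>1:
    t=np.array([float(a) for a in sys.argv[1:4]]); print('units',R.T@(t-p)/0.02)
E
python3 go.py 0.483 0.0995 0.12
python3 - <<'E'
from m import *
p=cv2.imread('pics/top0.png'); c=env.get_calibration('top')
h=cv2.cvtColor(p,cv2.COLOR_BGR2HSV)
k=p[165:220,300:360]; cv2.imwrite('pics/camc.png',cv2.resize(k,None,fx=10,fy=10,interpolation=cv2.INTER_CUBIC))
E
```

```text
1.1167 [0.253  0.4844 0.2314] yaw 1.588263791055864 zax [ 0.0001 -0.     -1.    ] F [ 0.9651 -0.2525  0.5882] g 0.9982565195817177
units [-19.4405  11.1626   5.5713]
```

View pics/camc.png

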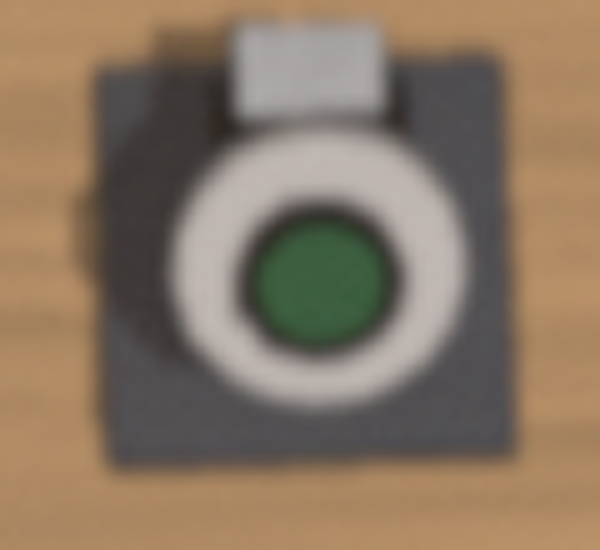

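Run:
```python
from m import *
c=env.get_calibration('top')
uv=np.array([(95,65),(500,50),(518,455),(110,468)])/10+[299.55,164.55]
X=rayz(c,uv,0.012); print(X, X.mean(0))
e=[X[0]-X[3],X[1]-X[2]]; print([np.arctan2(a[1],a[0]) for a in e], [np.arctan2(-a[0],a[1]) for a in (X[0]-X[1],X[3]-X[2])])
L=w(c,None,322/10+299.55,280/10+164.55,0.12); print('lens',L)
yaw=np.mean([np.arctan2(a[1],a[0]) for a in e]+[np.arctan2(-a[0],a[1]) for a in (X[0]-X[1],X[3]-X[2])])
f=-np.array([np.cos(yaw),np.sin(yaw)]); 
O=X.mean(0); print('lens from base',O[:2]+.03*f)
print('yaw',yaw,'focus',L[:2]+.15*np.cos(np.radians(55))*f, .12+.15*np.sin(np.radians(55)))
```

```text
[[ 0.8342  0.0358  0.012 ]
 [ 0.8357 -0.0619  0.012 ]
 [ 0.7365 -0.0632  0.012 ]
 [ 0.7356  0.0344  0.012 ]] [ 0.7855 -0.0137  0.012 ]
[np.float64(0.014353754753675778), np.float64(0.012791019155222183)] [np.float64(0.014360886274716161), np.float64(0.008525341814422856)]
lens [ 0.757  -0.0144  0.12  ]
lens from base [ 0.7555 -0.0141]
yaw 0.012507750499509245 focus [ 0.671  -0.0154] 0.24287280664334876
```

Call:
{"api": "carry_out", "payload": {
  "rows": [
    [[-1,1,0],0,-1],
    [[-1,1,0],0,-1],
    [[-1,1,0],0,-1],
    [[-1,1,0],0,-1],
    [[-1,1,0],0,-1]
  ]
}}

```text
time_s: 1.53
position: [0.3544, 0.3851, 0.2313]
orientation: [[-0.014, 1.0, 0.0], [1.0, 0.014, -0.0], [-0.0, 0.0, -1.0]]
wrist_force: [-0.3, 1.0, 0.7]
grip_width: 0.998
```

Call:
{"api": "carry_out", "payload": {
  "rows": [
    [[-1,1,0],0,-1],
    [[-1,1,0],0,-1],
    [[-1,1,0.3],0,-1],
    [[-1,1,0.5],0,-1],
    [[-1,1,0.5],0,-1]
  ]
}}

```text
time_s: 1.95
position: [0.4561, 0.2866, 0.2053]
orientation: [[-0.014, 1.0, 0.001], [1.0, 0.014, 0.0], [0.0, 0.001, -1.0]]
wrist_force: [0.4, 0.5, 0.0]
grip_width: 0.998
```

Call:
{"api": "carry_out", "payload": {
  "rows": [
    [[-1,0.6,0],0,-1],
    [[-1,0,0.3],0,-1],
    [[-1,0,0.3],0,-1],
    [[-1,0,0.3],0,-1],
    [[-1,0,0.2],0,-1]
  ]
}}

```text
time_s: 2.37
position: [0.4682, 0.1866, 0.1827]
orientation: [[-0.014, 1.0, -0.001], [1.0, 0.014, -0.0], [-0.0, -0.001, -1.0]]
wrist_force: [0.2, -0.4, -0.1]
grip_width: 0.998
```

```bash
python3 - <<'E'
from m import *
p,d,c=cap('wrist','w1.png'); np.save('w1d.npy',d)
print(c['fx'],np.array(c['cam_to_world']))
W=cloud(d,c); print(W[240,320])
E
python3 go.py 0.483 0.100 0.12
```

```text
423.835444712431 [[-0.0128  0.9528  0.3033  0.388 ]
 [ 0.9999  0.0129  0.0017  0.1835]
 [-0.0023  0.3032 -0.9529  0.3256]
 [ 0.      0.      0.      1.    ]]
[0.4854 0.1814 0.0011]
2.4167 [0.4676 0.1839 0.1822] yaw 1.5837441707043693 zax [-0.0017 -0.0023 -1.    ] F [-0.8066 -1.9023 -0.8568] g 1.0019296403726643
units [-4.1954  0.7223  3.12  ]
```

View pics/w1.png

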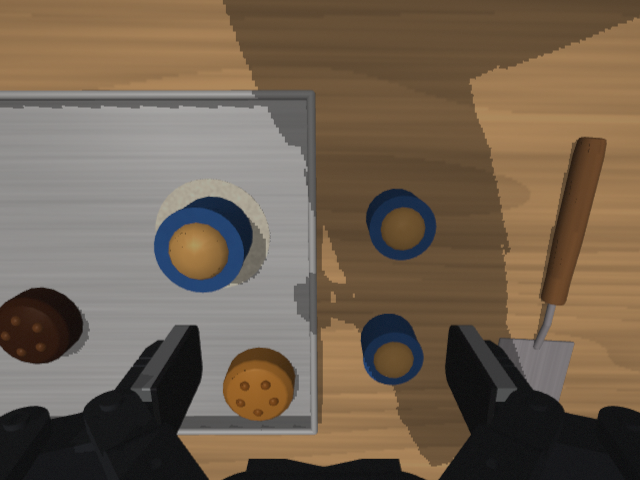

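Run:
```python
from m import *
p=cv2.imread('pics/w1.png'); c=env.get_calibration('wrist'); 
h=cv2.cvtColor(p,cv2.COLOR_BGR2HSV); m=cv2.inRange(h,(100,140,90),(125,255,255)); m[:,270:]=0
q=np.argwhere(m)[:,::-1].astype(np.float32); e=cv2.minEnclosingCircle(q); print(e,w(c,None,*e[0],.049))
# paper disc
m=cv2.inRange(h,(15,20,130),(40,90,255)); m[:,300:]=0; m[:170]=0;m[300:]=0
cs,_=cv2.findContours(m,0,2); ct=max(cs,key=cv2.contourArea); print(cv2.boundingRect(ct),cv2.minEnclosingCircle(ct), w(c,None,*cv2.minEnclosingCircle(ct)[0],.004))
# tray corner near left (316,92)
print(w(c,None,316,92,.023),w(c,None,317,433,.023))
```

```text
((198.6491241455078, 249.40350341796875), 45.3773307800293) [0.4788 0.0985 0.049 ]
(155, 179, 115, 77) ((212.25926208496094, 232.48147583007812), 58.26802062988281) [0.4794 0.0964 0.004 ]
[0.3751 0.1777 0.023 ] [0.6542 0.1807 0.023 ]
```

Call:
{"api": "carry_out", "payload": {
  "rows": [
    [[-1,0.3,0.6],0,-1],
    [[-1,0.3,0.6],0,-1],
    [[-1,0,0.6],0,-1],
    [[-1,0,0.6],0,-1],
    [[-0.2,0,0.6],0,-1]
  ]
}}

```text
time_s: 2.83
position: [0.4815, 0.1018, 0.1229]
orientation: [[-0.013, 1.0, 0.0], [1.0, 0.013, -0.001], [-0.001, 0.0, -1.0]]
wrist_force: [-0.3, 0.2, 0.4]
grip_width: 1.001
```

```bash
python3 go.py 0.480 0.099 0.012
```

```text
2.8333 [0.4815 0.1018 0.1229] yaw 1.5833942531655718 zax [ 0.     -0.0008 -1.    ] F [-0.2768  0.1769  0.3807] g 1.0011269186712763
units [-0.133  -0.0777  5.5444]
```

Call:
{"api": "carry_out", "payload": {
  "rows": [
    [[-0.1,-0.1,1],0,-1],
    [[0,0,1],0,-1],
    [[0,0,1],0,-1],
    [[0,0,1],0,-1],
    [[0,0,1],0,-1]
  ]
}}

```text
time_s: 3.25
position: [0.4798, 0.1019, 0.0226]
orientation: [[-0.014, 1.0, 0.001], [1.0, 0.014, 0.0], [0.0, 0.001, -1.0]]
wrist_force: [-0.1, -0.2, -0.0]
grip_width: 1.001
```

Call:
{"api": "carry_out", "payload": {
  "rows": [
    [[0,0,0.5],0,-1],
    [[0,0,0],0,1],
    [[0,0,0],0,1],
    [[0,0,0],0,1],
    [[0,0,0],0,1]
  ]
}}

```text
time_s: 3.67
position: [0.4804, 0.1021, 0.0143]
orientation: [[-0.014, 1.0, 0.002], [1.0, 0.014, 0.0], [0.0, 0.002, -1.0]]
wrist_force: [0.6, -0.5, -1.3]
grip_width: 0.691
```

Call:
{"api": "carry_out", "payload": {
  "rows": [
    [[0,0,0],0,1],
    [[0,0,0],0,1],
    [[0,0,0],0,1]
  ]
}}

```text
time_s: 3.92
position: [0.48, 0.102, 0.0138]
orientation: [[-0.014, 1.0, 0.001], [1.0, 0.014, 0.0], [0.0, 0.001, -1.0]]
wrist_force: [0.3, 0.1, 2.9]
grip_width: 0.696
```

```bash
python3 go.py 0.450 -0.031 0.05
```

```text
3.9167 [0.48   0.102  0.0138] yaw 1.5850229559645566 zax [ 0.001   0.0001 -1.    ] F [0.2519 0.1227 2.8931] g 0.6963237542364838
units [-6.627  -1.5929 -1.8108]
```

Call:
{"api": "carry_out", "payload": {
  "rows": [
    [[0,0,-0.5],0,1],
    [[0,0,-1],0,1],
    [[-0.5,-0.3,-0.5],0,1],
    [[-1,-0.3,0],0,1],
    [[-1,-0.3,0],0,1]
  ]
}}

```text
time_s: 4.33
position: [0.4623, 0.051, 0.0541]
orientation: [[-0.016, 1.0, 0.002], [1.0, 0.016, -0.0], [-0.0, 0.002, -1.0]]
wrist_force: [0.3, 0.3, -1.2]
grip_width: 0.688
```

Call:
{"api": "carry_out", "payload": {
  "rows": [
    [[-1,-0.3,0],0,1],
    [[-1,-0.3,0],0,1],
    [[-1,-0.1,0],0,1],
    [[-0.8,0,0],0,1],
    [[-0.3,0,0],0,1]
  ]
}}

```text
time_s: 4.75
position: [0.4488, -0.0327, 0.0536]
orientation: [[-0.012, 1.0, 0.0], [1.0, 0.012, -0.001], [-0.001, 0.0, -1.0]]
wrist_force: [0.8, -1.1, -1.9]
grip_width: 0.694
```

```bash
python3 go.py 0.450 -0.031 0.016; python3 -c "
from h import *
cap('scene','s1.png')"
```

```text
4.75 [ 0.4488 -0.0327  0.0536] yaw 1.583259169817852 zax [ 0.0003 -0.0008 -1.    ] F [ 0.8294 -1.1469 -1.9131] g 0.6940554849929598
units [0.0865 0.059  1.8776]
```

View pics/s1.png

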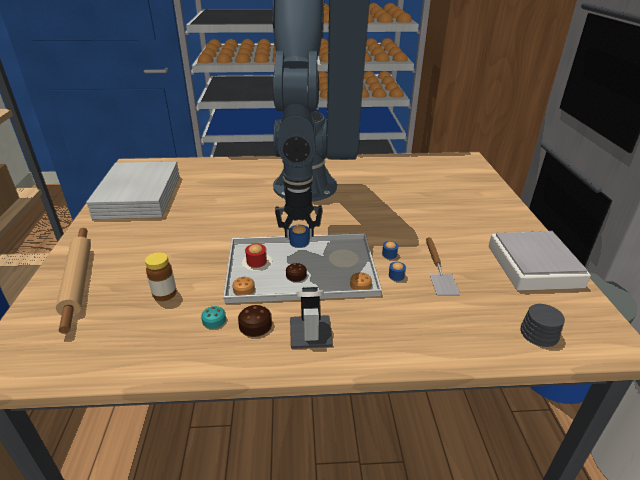

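Call:
{"api": "carry_out", "payload": {
  "rows": [
    [[0,0,0.7],0,1],
    [[0,0,0.7],0,1],
    [[0,0,0.4],0,1],
    [[0,0,0.15],0,1],
    [[0,0,0],0,1]
  ]
}}

```text
time_s: 5.22
position: [0.4489, -0.0302, 0.0142]
orientation: [[-0.015, 1.0, -0.001], [1.0, 0.015, 0.0], [0.0, -0.001, -1.0]]
wrist_force: [-0.3, 0.6, -0.9]
grip_width: 0.69
```

Call:
{"api": "carry_out", "payload": {
  "rows": [
    [[0,0,0],0,-1],
    [[0,0,0],0,-1],
    [[0,0,0],0,-1],
    [[0,0,0],0,-1],
    [[0,0,-0.5],0,-1]
  ]
}}

```text
time_s: 5.63
position: [0.4485, -0.0304, 0.0234]
orientation: [[-0.014, 1.0, -0.002], [1.0, 0.014, 0.0], [0.0, -0.002, -1.0]]
wrist_force: [0.2, -0.1, 0.6]
grip_width: 1.0
```

Call:
{"api": "carry_out", "payload": {
  "rows": [
    [[0,0,-1],0,-1],
    [[0,0,-1],0,-1],
    [[0,0,-1],0,-1],
    [[-0.5,0,-1],0,-1],
    [[-1,0.3,-1],0,-1]
  ]
}}

```text
time_s: 6.05
position: [0.4549, -0.0595, 0.1254]
orientation: [[-0.016, 1.0, -0.001], [1.0, 0.016, 0.0], [0.001, -0.001, -1.0]]
wrist_force: [-0.1, -0.1, -0.0]
grip_width: 1.001
```

```bash
python3 go.py 0.488 -0.161 0.13
python3 - <<'E'
from m import *
p,d,c=cap('wrist','w2.png')
h=cv2.cvtColor(p,cv2.COLOR_BGR2HSV); m=cv2.inRange(h,(0,150,80),(6,255,255))|cv2.inRange(h,(170,150,80),(180,255,255)); 
q=np.argwhere(m)[:,::-1].astype(np.float32); e=cv2.minEnclosingCircle(q); print(e,w(c,None,*e[0],.049))
E
```

```text
6.05 [ 0.4549 -0.0595  0.1254] yaw 1.5871015122487828 zax [-0.0007  0.0005 -1.    ] F [-0.1433 -0.0644 -0.0208] g 1.0007307515999773
units [-5.1004  1.5718 -0.2318]
((147.48226928710938, 300.5815734863281), 60.18688201904297) [ 0.4851 -0.1641  0.049 ]
```

View pics/w2.png

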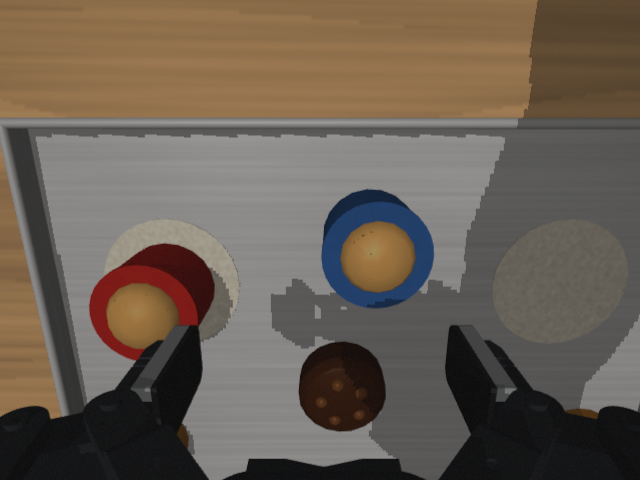

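Run:
```python
from m import *
p=cv2.imread('pics/w2.png'); c=env.get_calibration('wrist')
for n,u,v,z in (('red',144,313,.049),('blue',377.5,255,.049),('cocoa base?',342,385,.024),('roundL',560.5,281,.004),('redleft',90,313,.049),('redright',198,313,.049),('corner nearR',2,125,.023)): print(n,w(c,None,u,v,z))
```

```text
red [ 0.4931 -0.167   0.049 ]
blue [ 0.4552 -0.0328  0.049 ]
cocoa base? [ 0.5588 -0.0486  0.024 ]
roundL [0.4875 0.0991 0.004 ]
redleft [ 0.4936 -0.1985  0.049 ]
redright [ 0.4926 -0.1355  0.049 ]
corner nearR [ 0.3898 -0.2457  0.023 ]
```

Call:
{"api": "carry_out", "payload": {
  "rows": [
    [[-1,0.5,0],0,-1],
    [[-1,0.5,0],0,-1],
    [[-1,0.5,0],0,-1],
    [[-1,0.1,0],0,-1],
    [[-1,0,0.4],0,-1]
  ]
}}

```text
time_s: 6.52
position: [0.4909, -0.1613, 0.1173]
orientation: [[-0.014, 1.0, 0.003], [1.0, 0.014, -0.001], [-0.001, 0.003, -1.0]]
wrist_force: [1.3, 1.0, -0.2]
grip_width: 0.997
```

```bash
python3 go.py 0.489 -0.1615 0.014;  python3 -c "
from h import *
cap('wrist','w3.png')"
```

```text
6.5167 [ 0.4909 -0.1613  0.1173] yaw 1.5851684690291559 zax [ 0.0026 -0.0009 -1.    ] F [ 1.2921  1.0233 -0.1633] g 0.9972426745196686
units [-0.005  -0.1094  5.1644]
```

View pics/w3.png

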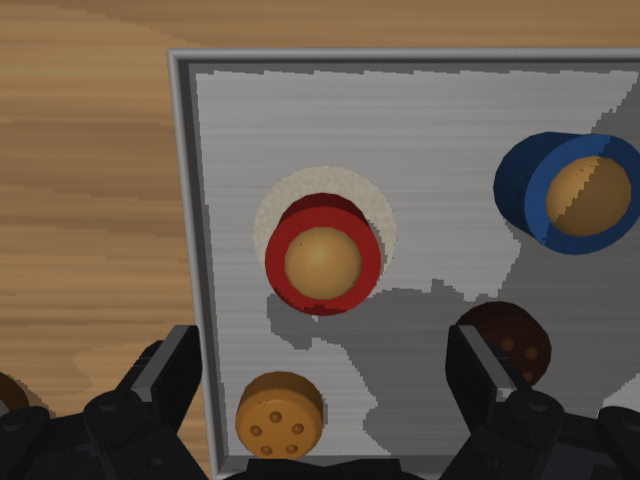

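Call:
{"api": "carry_out", "payload": {
  "rows": [
    [[0,0,1],0,-1],
    [[0,0,1],0,-1],
    [[0,0,1],0,-1],
    [[0,0,1],0,-1],
    [[0,0,1],0,-1]
  ]
}}

```text
time_s: 6.98
position: [0.4893, -0.1599, 0.0154]
orientation: [[-0.014, 1.0, 0.0], [1.0, 0.014, -0.0], [-0.0, 0.0, -1.0]]
wrist_force: [0.0, -0.2, -0.5]
grip_width: 1.0
```

Call:
{"api": "carry_out", "payload": {
  "rows": [
    [[0,0,0.1],0,1],
    [[0,0,0],0,1],
    [[0,0,0],0,1],
    [[0,0,0],0,1],
    [[0,0,0],0,1]
  ]
}}

```text
time_s: 7.4
position: [0.4901, -0.1602, 0.0154]
orientation: [[-0.014, 1.0, 0.002], [1.0, 0.014, -0.001], [-0.001, 0.002, -1.0]]
wrist_force: [0.2, -0.3, -1.3]
grip_width: 0.69
```

Call:
{"api": "carry_out", "payload": {
  "rows": [
    [[0,0,0],0,1],
    [[0,0,0],0,1],
    [[0,0,-0.5],0,1],
    [[0,0,-1],0,1],
    [[0,0,-1],0,1]
  ]
}}

```text
time_s: 7.82
position: [0.4887, -0.1598, 0.0651]
orientation: [[-0.014, 1.0, -0.001], [1.0, 0.014, 0.0], [0.0, -0.001, -1.0]]
wrist_force: [0.7, -0.1, -2.1]
grip_width: 0.692
```

```bash
python3 go.py 0.484 0.0995 0.12
```

```text
7.8167 [ 0.4887 -0.1598  0.0651] yaw 1.5850128006886415 zax [-0.0015  0.0004 -1.    ] F [ 0.6534 -0.1398 -2.112 ] g 0.6922799336549006
units [12.967  -0.0547 -2.7374]
```

Call:
{"api": "carry_out", "payload": {
  "rows": [
    [[0,0,-1],0,1],
    [[0.6,0,-1],0,1],
    [[1,0,-0.2],0,1],
    [[1,0,0],0,1],
    [[1,0,0],0,1]
  ]
}}

```text
time_s: 8.23
position: [0.4887, -0.0875, 0.1099]
orientation: [[-0.013, 1.0, 0.002], [1.0, 0.013, -0.0], [-0.0, 0.002, -1.0]]
wrist_force: [-0.3, -0.0, -1.7]
grip_width: 0.688
```

Call:
{"api": "carry_out", "payload": {
  "rows": [
    [[1,0,0],0,1],
    [[1,0,0],0,1],
    [[1,0,0],0,1],
    [[1,0,0],0,1],
    [[1,0,0],0,1]
  ]
}}

```text
time_s: 8.65
position: [0.4868, 0.013, 0.1092]
orientation: [[-0.014, 1.0, 0.001], [1.0, 0.014, -0.0], [-0.0, 0.001, -1.0]]
wrist_force: [-0.6, 0.0, -0.7]
grip_width: 0.695
```

Call:
{"api": "carry_out", "payload": {
  "rows": [
    [[1,0,0],0,1],
    [[1,0,0],0,1],
    [[1,0,0.3],0,1],
    [[0.7,0,1],0,1],
    [[0.3,0,1],0,1]
  ]
}}

```text
time_s: 9.07
position: [0.4868, 0.0939, 0.0634]
orientation: [[-0.016, 1.0, 0.003], [1.0, 0.016, 0.001], [0.001, 0.003, -1.0]]
wrist_force: [0.5, -0.6, -2.4]
grip_width: 0.693
```

```bash
python3 go.py 0.484 0.0995 0.016;  python3 -c "
from h import *
p,d,c=cap('wrist','w4.png')
print(pix(c,[0.4835,.0995,.004]))"
```

```text
9.0667 [0.4868 0.0939 0.0634] yaw 1.586492991292942 zax [ 0.0032  0.001  -1.    ] F [ 0.4987 -0.6439 -2.4406] g 0.6928045098981197
units [ 0.2789 -0.1416  2.3715]
(np.float64(334.2920148857223), np.float64(276.6738633384242))
```

View pics/w4.png

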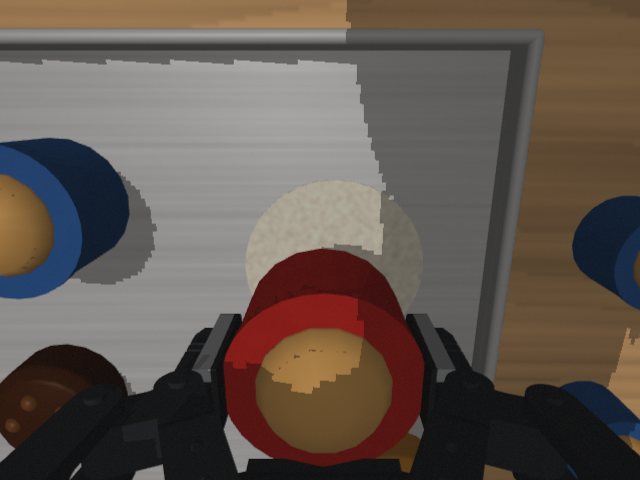

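Call:
{"api": "carry_out", "payload": {
  "rows": [
    [[0.28,-0.3,0.5],0,1],
    [[0,0,0.8],0,1],
    [[0,0,0.7],0,1],
    [[0,0,0.35],0,1],
    [[0,0,0],0,1]
  ]
}}

```text
time_s: 9.53
position: [0.4794, 0.0972, 0.0152]
orientation: [[-0.014, 1.0, -0.001], [1.0, 0.014, -0.0], [-0.0, -0.001, -1.0]]
wrist_force: [-0.1, -0.0, -2.0]
grip_width: 0.687
```

```bash
python3 go.py 0.482 0.0995 0.0154
```

```text
9.5333 [0.4794 0.0972 0.0152] yaw 1.584749842739255 zax [-0.0009 -0.0003 -1.    ] F [-0.1179 -0.0496 -2.0305] g 0.6869647588982768
units [ 0.1155  0.1298 -0.0078]
```

Call:
{"api": "carry_out", "payload": {
  "rows": [
    [[0.1,0.1,0.02],0,1],
    [[0,0,0],0,-1],
    [[0,0,0],0,-1],
    [[0,0,0],0,-1],
    [[0,0,0],0,-1]
  ]
}}

```text
time_s: 9.95
position: [0.4819, 0.0995, 0.0154]
orientation: [[-0.014, 1.0, 0.001], [1.0, 0.014, 0.0], [0.0, 0.001, -1.0]]
wrist_force: [0.5, 0.0, -0.1]
grip_width: 1.001
```

Call:
{"api": "carry_out", "payload": {
  "rows": [
    [[0,0,-0.7],0,-1],
    [[0,0,-1],0,-1],
    [[0,0,-1],0,-1],
    [[0,0,-1],0,-1],
    [[0,0,-1],0,-1]
  ]
}}

```text
time_s: 10.37
position: [0.4815, 0.0994, 0.1101]
orientation: [[-0.014, 1.0, -0.0], [1.0, 0.014, -0.0], [-0.0, -0.0, -1.0]]
wrist_force: [0.1, 0.4, 0.0]
grip_width: 1.0
```

```bash
python3 go.py 0.450 -0.0305 0.12;  python3 -c "
from h import *
p,d,c=cap('wrist','w5.png')"
```

```text
10.3667 [0.4815 0.0994 0.1101] yaw 1.5849858438044147 zax [-0.     -0.0001 -1.    ] F [0.1456 0.3724 0.0066] g 1.000009801977091
units [-6.4746 -1.6646 -0.4964]
```

View pics/w5.png

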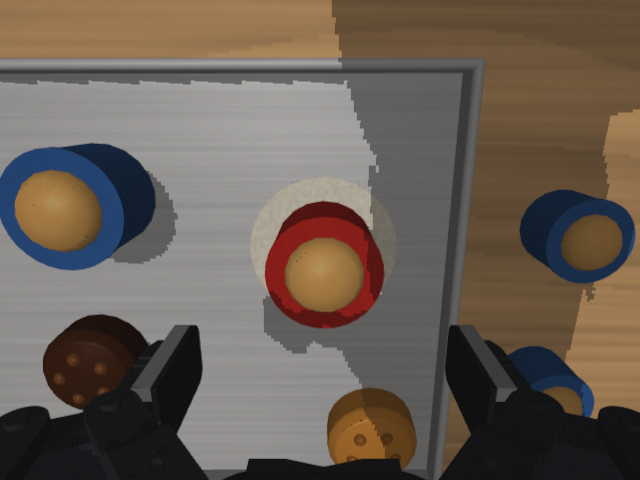

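Run:
```python
from m import *
c=env.get_calibration('wrist')
print('rim',w(c,None,324.5,268,.049),'round left/right/top',w(c,None,250,247,.004),w(c,None,397,247,.004),w(c,None,323,177,.004))
print('rimtop/bot',w(c,None,324.5,208.5,.049),w(c,None,324.5,327,.049))
print('blue', w(c,None,62,208,.049))
```

```text
rim [0.4819 0.1009 0.049 ] round left/right/top [0.4856 0.0544 0.004 ] [0.4843 0.1465 0.004 ] [0.4412 0.0995 0.004 ]
rimtop/bot [0.4501 0.1004 0.049 ] [0.5164 0.1014 0.049 ]
blue [ 0.4516 -0.0307  0.049 ]
```

Call:
{"api": "carry_out", "payload": {
  "rows": [
    [[-1,-0.4,0],0,-1],
    [[-1,-0.4,0],0,-1],
    [[-1,-0.4,0],0,-1],
    [[-1,-0.3,0],0,-1],
    [[-1,-0.1,0],0,-1]
  ]
}}

```text
time_s: 10.83
position: [0.45, -0.0017, 0.109]
orientation: [[-0.015, 1.0, -0.0], [1.0, 0.015, -0.0], [-0.0, -0.0, -1.0]]
wrist_force: [0.3, -0.5, -0.3]
grip_width: 1.001
```

Call:
{"api": "carry_out", "payload": {
  "rows": [
    [[-1,0,0],0,-1],
    [[-0.47,0,0.3],0,-1],
    [[0,0,0.7],0,-1]
  ]
}}

```text
time_s: 11.08
position: [0.4528, -0.032, 0.0898]
orientation: [[-0.012, 1.0, 0.003], [1.0, 0.012, -0.001], [-0.001, 0.003, -1.0]]
wrist_force: [-0.5, 0.9, -0.3]
grip_width: 1.002
```

```bash
python3 go.py 0.450 -0.0305 0.0145
```

```text
11.0833 [ 0.4528 -0.032   0.0898] yaw 1.5828711689713353 zax [ 0.0033 -0.0006 -1.    ] F [-0.4659  0.8513 -0.3306] g 1.0020343740537432
units [ 0.0773 -0.1496  3.7666]
```

Call:
{"api": "carry_out", "payload": {
  "rows": [
    [[0.05,-0.05,1],0,-1],
    [[0,0,1],0,-1],
    [[0,0,1],0,-1],
    [[0,0,0.77],0,-1],
    [[0,0,0],0,1]
  ]
}}

```text
time_s: 11.5
position: [0.4484, -0.029, 0.0108]
orientation: [[-0.014, 1.0, -0.005], [1.0, 0.014, 0.0], [0.0, -0.005, -1.0]]
wrist_force: [-0.9, -0.4, 0.8]
grip_width: 0.884
```

Call:
{"api": "carry_out", "payload": {
  "rows": [
    [[0,0,0],0,1],
    [[0,0,0],0,1],
    [[0,0,0],0,1],
    [[0,0,0],0,1],
    [[0,0,0],0,1]
  ]
}}

```text
time_s: 11.92
position: [0.451, -0.0293, 0.0142]
orientation: [[-0.014, 1.0, 0.001], [1.0, 0.014, -0.0], [-0.0, 0.001, -1.0]]
wrist_force: [-0.5, 0.2, -1.3]
grip_width: 0.694
```

```bash
python3 go.py 0.488 -0.160 0.05
```

```text
11.9167 [ 0.451  -0.0293  0.0142] yaw 1.5849826733000616 zax [ 0.0012 -0.0001 -1.    ] F [-0.4691  0.2144 -1.3481] g 0.6940104839611911
units [-6.5588  1.7614 -1.7882]
```

Call:
{"api": "carry_out", "payload": {
  "rows": [
    [[0,0,-0.6],0,1],
    [[0,0,-1],0,1],
    [[-0.5,0,-0.5],0,1],
    [[-1,0.3,0],0,1],
    [[-1,0.5,0],0,1]
  ]
}}

```text
time_s: 12.33
position: [0.4672, -0.0793, 0.0567]
orientation: [[-0.016, 1.0, 0.001], [1.0, 0.016, -0.0], [-0.0, 0.001, -1.0]]
wrist_force: [0.6, -0.5, -2.1]
grip_width: 0.693
```

Call:
{"api": "carry_out", "payload": {
  "rows": [
    [[-1,0.5,0],0,1],
    [[-1,0.4,0],0,1],
    [[-1,0,0],0,1],
    [[-0.8,0,0],0,1],
    [[-0.3,0,0],0,1]
  ]
}}

```text
time_s: 12.75
position: [0.4867, -0.1627, 0.0558]
orientation: [[-0.013, 1.0, 0.001], [1.0, 0.013, -0.001], [-0.001, 0.001, -1.0]]
wrist_force: [0.3, 0.0, -1.1]
grip_width: 0.691
```

```bash
python3 -c "
from h import *
p,d,c=cap('wrist','w6.png')
print(pix(c,[0.488,-.161,.004]),w(c,None,320,180,.004))"; python3 go.py 0.487 -0.1605 0.0148
```

```text
(np.float64(326.1073836201222), np.float64(283.1566238234324)) [ 0.43685036 -0.16452872  0.004     ]
12.8 [ 0.4866 -0.1627  0.0558] yaw 1.5830556175316182 zax [ 0.0006 -0.0008 -1.    ] F [ 0.0444 -0.1857 -1.9113] g 0.6893757986432366
units [0.1124 0.0209 2.0486]
```

View pics/w6.png

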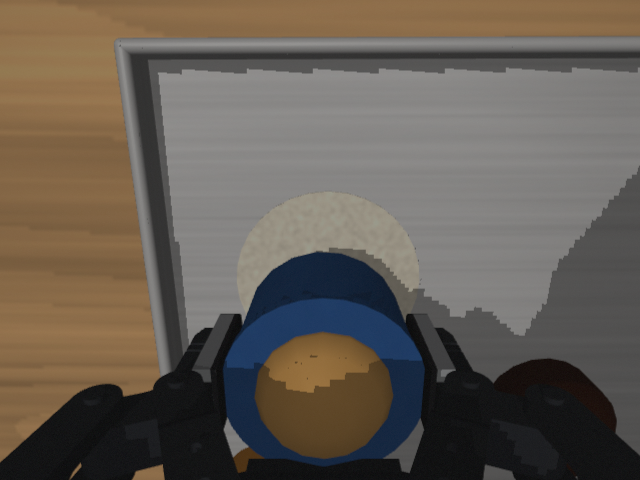

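Call:
{"api": "carry_out", "payload": {
  "rows": [
    [[0.12,0.03,0.7],0,1],
    [[0,0,0.7],0,1],
    [[0,0,0.45],0,1],
    [[0,0,0.2],0,1],
    [[0,0,0],0,1]
  ]
}}

```text
time_s: 13.22
position: [0.4864, -0.1577, 0.0143]
orientation: [[-0.015, 1.0, -0.001], [1.0, 0.015, 0.0], [0.0, -0.001, -1.0]]
wrist_force: [-0.7, 0.7, -1.2]
grip_width: 0.688
```

Call:
{"api": "carry_out", "payload": {
  "rows": [
    [[0,0,0],0,-1],
    [[0,0,0],0,-1],
    [[0,0,0],0,-1],
    [[0,0,0],0,-1],
    [[0,0,-0.5],0,-1]
  ]
}}

```text
time_s: 13.63
position: [0.486, -0.1581, 0.0237]
orientation: [[-0.014, 1.0, -0.002], [1.0, 0.014, 0.001], [0.001, -0.002, -1.0]]
wrist_force: [-1.2, 0.1, -0.2]
grip_width: 1.008
```

Call:
{"api": "carry_out", "payload": {
  "rows": [
    [[0,0,-1],0,-1],
    [[0,0,-1],0,-1],
    [[0,0,-1],0,-1],
    [[0.5,0.3,-1],0,-1],
    [[0.8,0.5,0],0,-1]
  ]
}}

```text
time_s: 14.05
position: [0.5041, -0.1334, 0.1092]
orientation: [[-0.012, 1.0, 0.006], [1.0, 0.012, -0.002], [-0.002, 0.005, -1.0]]
wrist_force: [0.2, -0.4, 0.1]
grip_width: 1.004
```

```bash
python3 -c "
from h import *
p,d,c=cap('wrist','w7.png')"; python3 go.py 0.559 -0.046 0.1
```

```text
14.1 [ 0.5056 -0.1306  0.1076] yaw 1.5845565519075968 zax [ 0.0057 -0.0002 -1.    ] F [ 2.2647  2.7666 -0.423 ] g 1.001380996101757
units [4.194  2.7237 0.396 ]
```

View pics/w7.png

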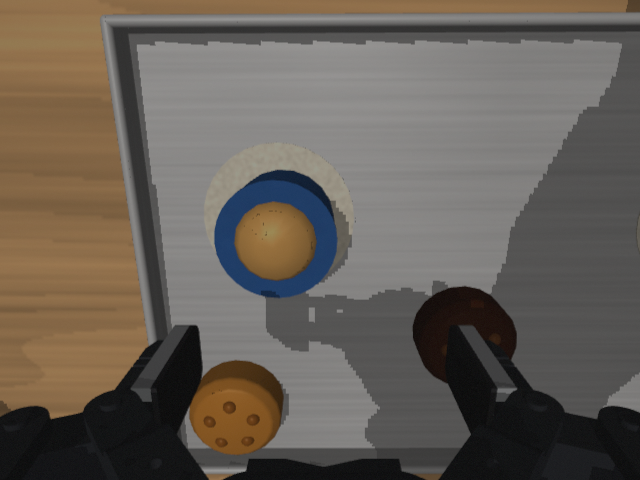

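Call:
{"api": "carry_out", "payload": {
  "rows": [
    [[1,0.5,0],0,-1],
    [[1,0.5,0],0,-1],
    [[1,0.5,0],0,-1],
    [[0.9,0.5,0],0,-1],
    [[0.2,0,0],0,-1]
  ]
}}

```text
time_s: 14.52
position: [0.5429, -0.0475, 0.1051]
orientation: [[-0.016, 1.0, 0.001], [1.0, 0.016, 0.001], [0.0, 0.001, -1.0]]
wrist_force: [-0.6, -0.5, 0.3]
grip_width: 1.002
```

Call:
{"api": "carry_out", "payload": {
  "rows": [
    [[0,0,0],0,-1]
  ]
}}

```text
time_s: 14.6
position: [0.5414, -0.0487, 0.1048]
orientation: [[-0.016, 1.0, -0.0], [1.0, 0.016, -0.0], [-0.0, -0.0, -1.0]]
wrist_force: [0.1, -0.3, 0.6]
grip_width: 0.999
```

```bash
python3 -c "
from m import *
p,d,c=cap('wrist','w8.png'); W=cloud(d,c)
m=(W[...,2]>0.014)&(W[...,2]<.04)&(np.hypot(W[...,0]-.559,W[...,1]+.046)<.045)
q=W[m]; print(m.sum(), q.min(0),q.max(0),np.nanmedian(q,0))
t=q[q[:,2]>.03]; print('dome',t.mean(0),len(t))
np.save('w8d.npy',d)"; python3 go.py 0.559 -0.046 0.1
```

```text
8208 [ 0.5281 -0.0755  0.014 ] [ 0.5873 -0.0162  0.0368] [ 0.5525 -0.0458  0.0314]
dome [ 0.5567 -0.0456  0.0325] 5702
14.65 [ 0.541  -0.0494  0.1047] yaw 1.586268554662882 zax [-0.0004 -0.0003 -1.    ] F [-0.7145  0.1502  0.4581] g 1.0002653350383919
units [0.1583 0.9009 0.2358]
```

View pics/w8.png

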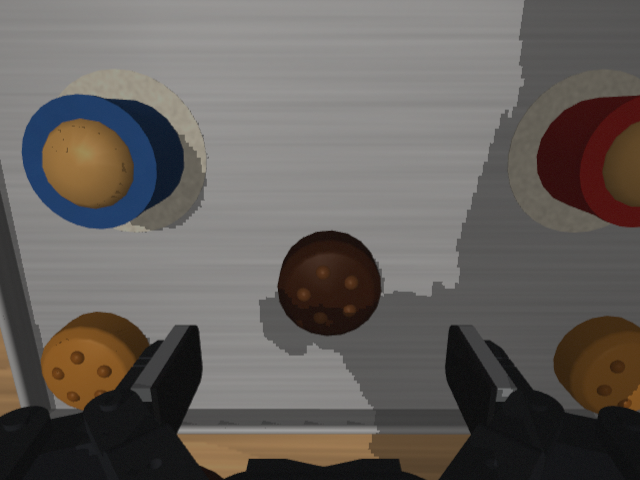

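Call:
{"api": "carry_out", "payload": {
  "rows": [
    [[0.17,0.85,0.3],0,-1],
    [[0,0,1],0,-1],
    [[0,0,1],0,-1],
    [[0,0,1],0,-1],
    [[0,0,0.8],0,-1]
  ]
}}

```text
time_s: 15.07
position: [0.5572, -0.0472, 0.0214]
orientation: [[-0.013, 1.0, -0.001], [1.0, 0.013, -0.0], [-0.0, -0.001, -1.0]]
wrist_force: [0.1, 0.5, -0.3]
grip_width: 0.995
```

Call:
{"api": "carry_out", "payload": {
  "rows": [
    [[0,0,0.4],0,-1],
    [[0,0,0],0,-1]
  ]
}}

```text
time_s: 15.23
position: [0.5567, -0.0469, 0.0131]
orientation: [[-0.013, 1.0, -0.003], [1.0, 0.013, -0.0], [-0.0, -0.003, -1.0]]
wrist_force: [-0.7, -0.3, 0.6]
grip_width: 0.999
```

```bash
python3 go.py 0.558 -0.046 0.004;  python3 -c "
from h import *
p,d,c=cap('wrist','w9.png')"
```

```text
15.2333 [ 0.5567 -0.0469  0.0131] yaw 1.5839288700457914 zax [-0.0032 -0.0001 -1.    ] F [-0.687  -0.3365  0.5954] g 0.9993174610063249
units [0.0427 0.0695 0.4545]
```

View pics/w9.png

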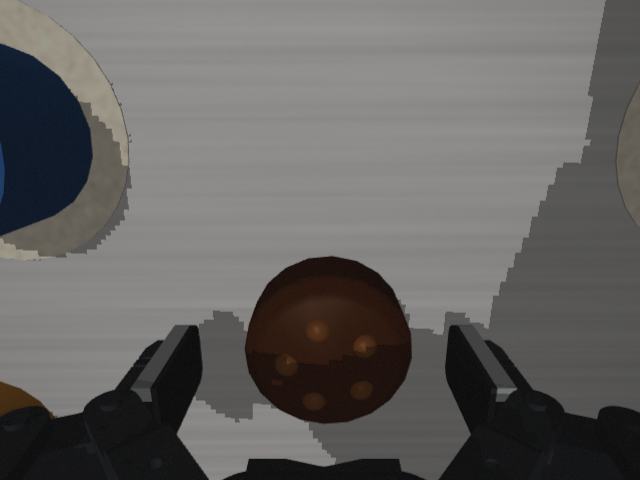

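Call:
{"api": "carry_out", "payload": {
  "rows": [
    [[0.03,0.05,0.2],0,-1],
    [[0,0,0.2],0,-1],
    [[0,0,0.05],0,-1],
    [[0,0,0],0,1],
    [[0,0,0],0,1]
  ],
  "squeeze": 25
}}

```text
time_s: 15.7
position: [0.5595, -0.0454, 0.0058]
orientation: [[-0.014, 1.0, 0.0], [1.0, 0.014, -0.0], [-0.0, 0.0, -1.0]]
wrist_force: [0.3, -0.3, -0.2]
grip_width: 0.75
```

Call:
{"api": "carry_out", "payload": {
  "rows": [
    [[0,0,0],0,1],
    [[0,0,0],0,1],
    [[0,0,0],0,1],
    [[0,0,0],0,1],
    [[0,0,0],0,1]
  ]
}}

```text
time_s: 16.12
position: [0.5595, -0.0453, 0.0061]
orientation: [[-0.014, 1.0, 0.001], [1.0, 0.014, -0.0], [-0.0, 0.001, -1.0]]
wrist_force: [-1.3, 0.2, 6.5]
grip_width: 0.683
```

Call:
{"api": "carry_out", "payload": {
  "rows": [
    [[0,0,-0.5],0,1],
    [[0,0,-1],0,1],
    [[0,0,-1],0,1]
  ]
}}

```text
time_s: 16.37
position: [0.5587, -0.0453, 0.0561]
orientation: [[-0.014, 1.0, -0.002], [1.0, 0.014, 0.0], [0.0, -0.002, -1.0]]
wrist_force: [1.4, 0.4, -1.4]
grip_width: 0.684
```

```bash
python3 go.py 0.65 -0.015 0.3;  python3 -c "
from h import *
p,d,c=cap('wrist','w10.png')"
```

```text
16.3667 [ 0.5587 -0.0453  0.0561] yaw 1.5850995150622336 zax [-0.0016  0.     -1.    ] F [ 1.4353  0.4144 -1.4427] g 0.6841292723183926
units [  1.4511   4.5672 -12.2019]
```

View pics/w10.png

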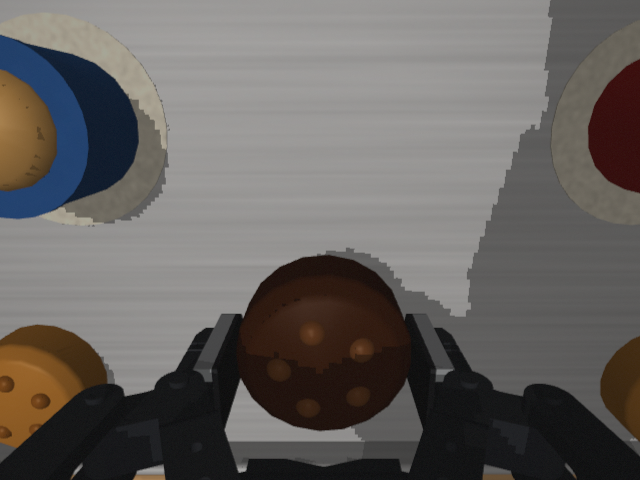

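Call:
{"api": "carry_out", "payload": {
  "rows": [
    [[0,0,-1],0,1],
    [[0,0,-1],0,1],
    [[0,0.5,-1],0,1],
    [[0.3,1,-1],0,1],
    [[0.3,1,-1],0,1]
  ]
}}

```text
time_s: 16.83
position: [0.6093, -0.0327, 0.1576]
orientation: [[-0.014, 1.0, 0.001], [1.0, 0.014, -0.0], [-0.0, 0.001, -1.0]]
wrist_force: [1.1, -0.1, -0.3]
grip_width: 0.687
```

Call:
{"api": "carry_out", "payload": {
  "rows": [
    [[0.3,1,-0.5],0,1],
    [[0.3,1,0],0,1],
    [[0.2,1,0],0,1],
    [[0,1,0],0,1],
    [[0,1,0],0,1]
  ]
}}

```text
time_s: 17.25
position: [0.7098, -0.0148, 0.1662]
orientation: [[-0.015, 1.0, 0.001], [1.0, 0.015, -0.0], [-0.0, 0.001, -1.0]]
wrist_force: [0.1, -1.0, -0.3]
grip_width: 0.688
```

Call:
{"api": "carry_out", "payload": {
  "rows": [
    [[0,1,0],0,1],
    [[0,0.6,0],0,1],
    [[0,0.3,0],0,1],
    [[0,0,0],0,1]
  ]
}}

```text
time_s: 17.58
position: [0.7476, -0.0146, 0.165]
orientation: [[-0.014, 1.0, -0.0], [1.0, 0.014, -0.0], [-0.0, -0.0, -1.0]]
wrist_force: [0.1, -0.8, 0.2]
grip_width: 0.683
```

```bash
python3 go.py 0.749 -0.0145 0.140;  python3 -c "
from h import *
p,d,c=cap('scene','s2.png'); np.save('s2d.npy',d)
cv2.imwrite('pics/s2c.png',cv2.resize(p[200:360,230:400],None,fx=3.5,fy=3.5,interpolation=cv2.INTER_CUBIC))"
```

```text
17.5833 [ 0.7476 -0.0146  0.165 ] yaw 1.5851078121118254 zax [-0.0003 -0.0001 -1.    ] F [ 0.1307 -0.7675  0.1858] g 0.6825334636835829
units [0.0062 0.0717 1.2504]
```

View pics/s2c.png

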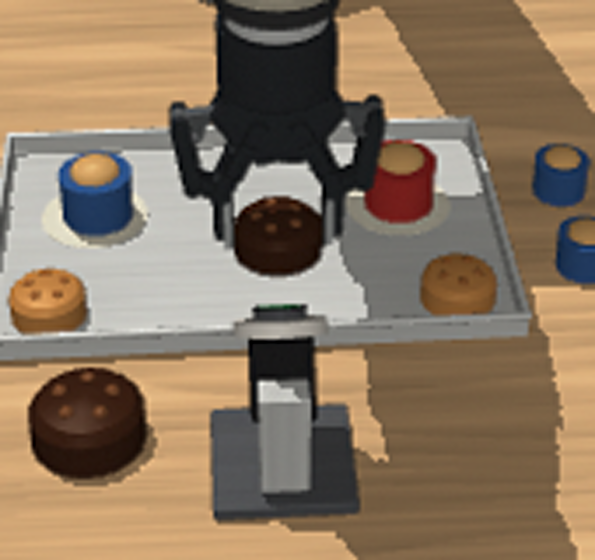

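Call:
{"api": "carry_out", "payload": {
  "rows": [
    [[0,0,0.5],0,1],
    [[0,0,0.5],0,1],
    [[0,0,0.3],0,1],
    [[0,0,0.2],0,1],
    [[0,0,0.1],0,1]
  ]
}}

```text
time_s: 18.05
position: [0.746, -0.0147, 0.1324]
orientation: [[-0.014, 1.0, -0.002], [1.0, 0.014, -0.0], [-0.0, -0.002, -1.0]]
wrist_force: [-0.6, 0.4, -0.8]
grip_width: 0.687
```

Call:
{"api": "carry_out", "payload": {
  "rows": [
    [[0,0,0.1],0,1],
    [[0,0,0.1],0,1],
    [[0,0,0.1],0,1]
  ]
}}

```text
time_s: 18.3
position: [0.7463, -0.0146, 0.1288]
orientation: [[-0.014, 1.0, -0.0], [1.0, 0.014, 0.0], [0.0, -0.0, -1.0]]
wrist_force: [-8.2, 0.5, 9.0]
grip_width: 0.687
```

```bash
python3 go.py 0.749 -0.0145 0.120;  python3 -c "
from h import *
p,d,c=cap('scene'); 
cv2.imwrite('pics/s3c.png',cv2.resize(p[220:340,260:370],None,fx=5,fy=5,interpolation=cv2.INTER_CUBIC))"
```

```text
18.3 [ 0.7463 -0.0146  0.1288] yaw 1.585052614761144 zax [-0.0001  0.0002 -1.    ] F [-8.2052  0.4627  8.9951] g 0.6871147608283411
units [0.0024 0.1372 0.4391]
```

View pics/s3c.png

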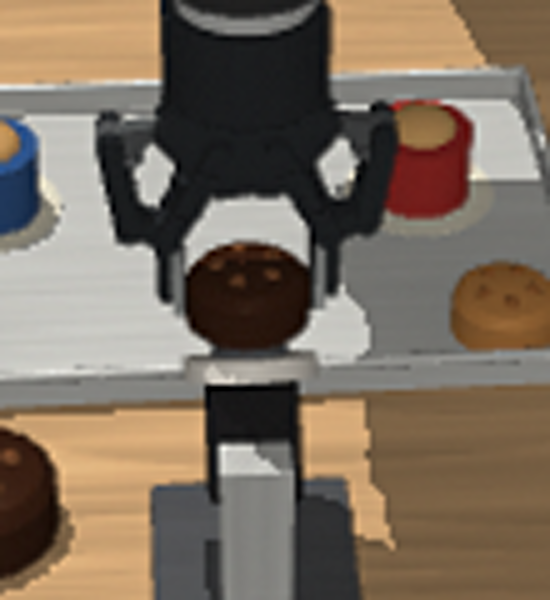

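Call:
{"api": "carry_out", "payload": {
  "rows": [
    [[0,0,0.1],0,1],
    [[0,0,0.1],0,1],
    [[0,0,0.1],0,1]
  ],
  "squeeze": 20
}}

```text
time_s: 18.6
position: [0.746, -0.0141, 0.123]
orientation: [[-0.015, 1.0, -0.0], [1.0, 0.015, 0.001], [0.001, -0.0, -1.0]]
wrist_force: [-7.5, 2.4, 8.8]
grip_width: 0.681
```

```bash
python3 go.py 0.749 -0.0145 0.120;  python3 -c "
from h import *
p,d,c=cap('scene'); 
cv2.imwrite('pics/s4c.png',cv2.resize(p[220:340,260:370],None,fx=5,fy=5,interpolation=cv2.INTER_CUBIC))"
```

```text
18.6 [ 0.746  -0.0141  0.123 ] yaw 1.5855235625904347 zax [-0.0003  0.0009 -1.    ] F [-7.4925  2.3561  8.8186] g 0.6814704814584577
units [-0.0234  0.1488  0.1522]
```

View pics/s4c.png

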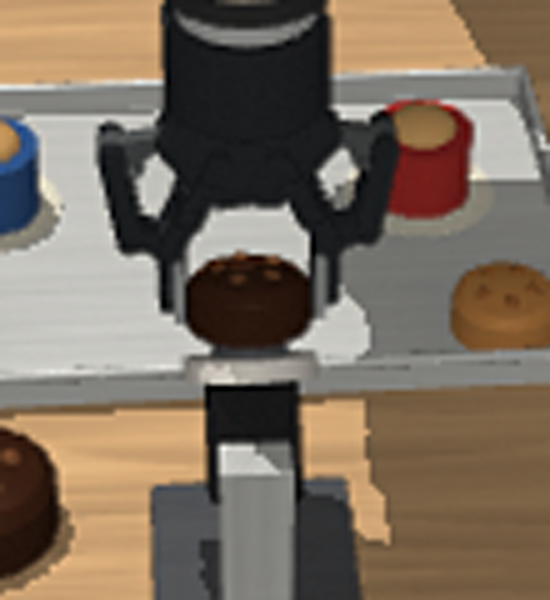

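Call:
{"api": "carry_out", "payload": {
  "rows": [
    [[0,0,0.1],0,1],
    [[0,0,0.1],0,1],
    [[0,0,0.1],0,1]
  ]
}}

```text
time_s: 18.9
position: [0.7462, -0.0141, 0.117]
orientation: [[-0.015, 1.0, 0.0], [1.0, 0.015, 0.001], [0.001, 0.0, -1.0]]
wrist_force: [-7.2, 0.8, 9.0]
grip_width: 0.685
```

```bash
python3 go.py 0.749 -0.0145 0.120;  python3 -c "
from h import *
p,d,c=cap('scene'); 
cv2.imwrite('pics/s5c.png',cv2.resize(p[220:340,260:370],None,fx=5,fy=5,interpolation=cv2.INTER_CUBIC)); cap('wrist','w11.png')"
```

```text
18.9 [ 0.7462 -0.0141  0.117 ] yaw 1.585578690779852 zax [ 0.0001  0.0007 -1.    ] F [-7.2079  0.7502  8.9948] g 0.6847968845780805
units [-0.0211  0.1379 -0.1491]
```

View pics/s5c.png

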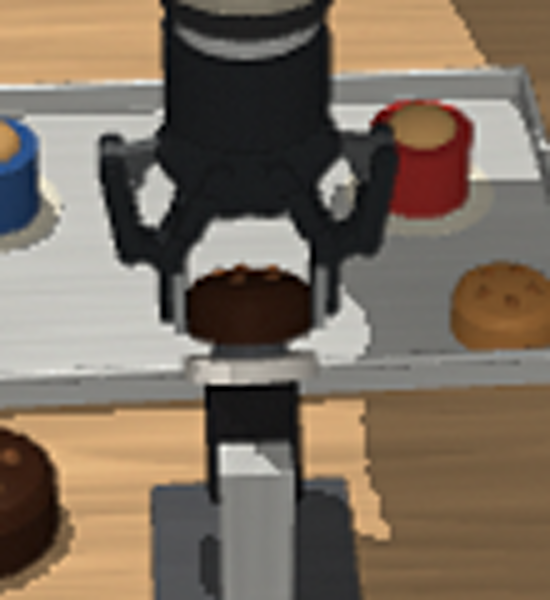

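View pics/w11.png

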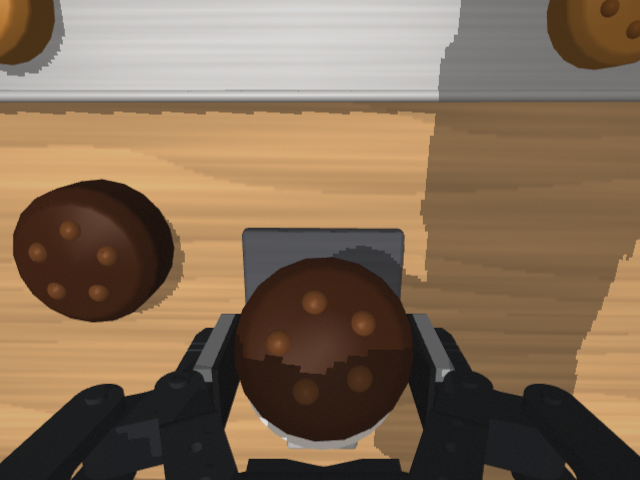

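Call:
{"api": "carry_out", "payload": {
  "rows": [
    [[0,0,0.1],0,1],
    [[0,0,0.1],0,1]
  ]
}}

```text
time_s: 19.17
position: [0.7466, -0.0143, 0.1133]
orientation: [[-0.015, 1.0, 0.001], [1.0, 0.015, 0.0], [0.0, 0.001, -1.0]]
wrist_force: [-5.9, 0.5, 10.2]
grip_width: 0.688
```

```bash
cat > tilt.py <<'E'
from m import *
import sys
p,d,c=cap('wrist',sys.argv[1]); W=cloud(d,c); s=env.state(); R=np.array(s['orientation']);t=np.array(s['position'])
L=(W-t)@R   # tool coords
h=cv2.cvtColor(p,cv2.COLOR_BGR2HSV)
brown=(h[...,2]<130)&(h[...,1]>90)
m=brown&(abs(L[...,0])<.027)&(abs(L[...,1])<.034)&(L[...,2]>-.06)&(L[...,2]<.02)&np.isfinite(W[...,0])
m=cv2.erode(m.astype(np.uint8),np.ones((5,5)))>0
P=W[m]; print(len(P),P.min(0),P.max(0))
# sphere dome: cap radius a=30,height 10 -> R=50 ; fit sphere center with R=.05
f=lambda q:np.linalg.norm(P-q,axis=1)-.05
r=least_squares(f,P.mean(0)-[0,0,.05],loss='soft_l1',f_scale=.0007)
C=r.x; res=abs(f(C)); inl=res<.0015
print('sphere c',C,'inl',inl.mean(),'rms',res[inl].std())
# axis: use dome centroid boundary? fit full model: axis n, dome cap only within cos
np.savez('dome.npz',P=P,C=C)
E
python3 tilt.py w12.png; python3 go.py 0.75 -0.0145 0.11;  python3 -c "
from h import *
p,d,c=cap('scene'); 
cv2.imwrite('pics/s6c.png',cv2.resize(p[220:340,260:370],None,fx=5,fy=5,interpolation=cv2.INTER_CUBIC))"
```

```text
21341 [ 0.7146 -0.0407  0.1175] [0.7621 0.0117 0.1539]
sphere c [ 0.7613 -0.014   0.1014] inl 0.8877747059650438 rms 0.00040218836354923005
19.2167 [ 0.7466 -0.0144  0.113 ] yaw 1.585420098613603 zax [ 0.0009  0.0004 -1.    ] F [-5.6088  1.4505  9.3303] g 0.6834635225719906
units [-0.0093  0.1677  0.1508]
```

View pics/s6c.png

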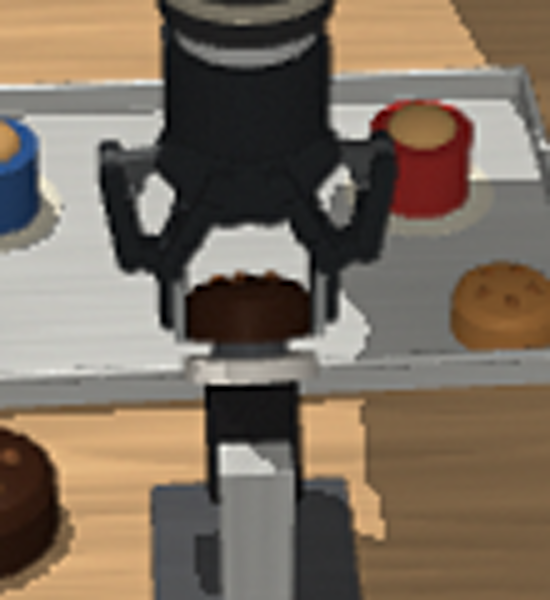

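View pics/w12.png

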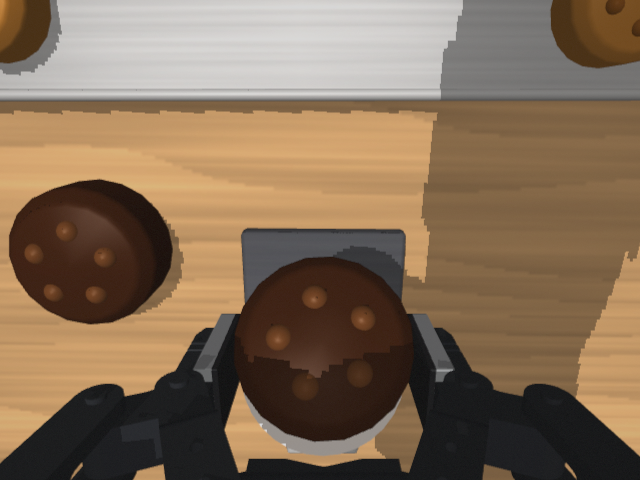

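```bash
cat > tilt2.py <<'E'
from m import *
import sys
# clip-free dome rim: pixels within 1.2mm of the sphere
p,d,c=cap('wrist',sys.argv[1]); W=cloud(d,c); C=np.load('dome.npz')['C']
s=env.state(); t=np.array(s['position'])
f=abs(np.linalg.norm(W-C,axis=2)-.05); m=((f<.0013)&(np.hypot(W[...,0]-t[0],W[...,1]-t[1])<.05)).astype(np.uint8)
n,l,st,_=cv2.connectedComponentsWithStats(m); k=1+np.argmax(st[1:,4]); m=(l==k)
cs,_=cv2.findContours(m.astype(np.uint8),0,1); ct=max(cs,key=cv2.contourArea)[:,0]
B=W[ct[:,1],ct[:,0]]
# plane fit robust to rim (points at 40mm along n from C): n.(B-C)=.04
g=lambda a:(B-C)@np.array([-np.sin(a[0])*np.cos(a[1]),np.sin(a[1]),np.cos(a[0])*np.cos(a[1])])-.04
r=least_squares(g,[.5,0],loss='soft_l1',f_scale=.001); a=r.x
nn=np.array([-np.sin(a[0])*np.cos(a[1]),np.sin(a[1]),np.cos(a[0])*np.cos(a[1])])
print('tilt deg',np.degrees(a),'inl',(abs(g(a))<.0015).mean(),'n',nn)
y=0.0125; zc=np.array([-np.cos(np.radians(55))*np.cos(y),-np.cos(np.radians(55))*np.sin(y),np.sin(np.radians(55))])
print('angle to cam',np.degrees(np.arccos(nn@zc)),'underside centre',C+.02*nn,'focus',np.array([.757,-.0144,.12])+.15*zc)
# second estimate: underside distance -> circle size
q=B[abs(g(a))<.0015]; print('rim radius',np.median(np.linalg.norm(q-C-.04*nn,axis=1)))
E
python3 tilt2.py w13.png
```

```text
tilt deg [34.0756  0.0477] inl 0.787621359223301 n [-0.5603  0.0008  0.8283]
angle to cam 1.0299334198837646 underside centre [ 0.7501 -0.0139  0.118 ] focus [ 0.671  -0.0155  0.2429]
rim radius 0.029238382023220506
```

Call:
{"api": "carry_out", "payload": {
  "rows": [
    [[0,0,0],0,1],
    [[0,-0.1,-0.2],0,1],
    [[0,-0.3,-0.5],0,1],
    [[0,-0.5,-0.8],0,1],
    [[0,-0.5,-0.8],0,1]
  ],
  "squeeze": 40
}}

```text
time_s: 19.73
position: [0.7179, -0.0152, 0.1587]
orientation: [[-0.014, 1.0, -0.0], [1.0, 0.014, -0.0], [-0.0, -0.0, -1.0]]
wrist_force: [1.3, 0.0, -0.5]
grip_width: 0.681
```

Call:
{"api": "carry_out", "payload": {
  "rows": [
    [[0,-0.5,-0.8],0,1],
    [[0,-0.5,-0.8],0,1],
    [[0,-0.5,-0.8],0,1],
    [[0,-0.5,-0.8],0,1],
    [[0,-0.3,-0.5],0,1]
  ]
}}

```text
time_s: 20.15
position: [0.672, -0.0158, 0.2349]
orientation: [[-0.014, 1.0, 0.003], [1.0, 0.014, -0.0], [-0.0, 0.003, -1.0]]
wrist_force: [-0.3, -0.3, 0.2]
grip_width: 0.685
```

Call:
{"api": "carry_out", "payload": {
  "rows": [
    [[0,-0.1,-0.2],0,1],
    [[0,0,0],0,1],
    [[0,0,0],0,1]
  ]
}}

```text
time_s: 20.4
position: [0.6709, -0.0158, 0.2352]
orientation: [[-0.014, 1.0, -0.0], [1.0, 0.014, -0.0], [-0.0, -0.0, -1.0]]
wrist_force: [-0.2, -0.2, -0.8]
grip_width: 0.679
```

```bash
python3 tilt.py w14.png; python3 tilt2.py w15.png; python3 go.py; python3 -c "
from h import *
p,d,c=cap('scene','s7.png')"
```

```text
21424 [ 0.6387 -0.0421  0.2401] [0.6875 0.0105 0.2745]
sphere c [ 0.6854 -0.0154  0.2228] inl 0.8901699029126213 rms 0.00040377857637948
tilt deg [34.1204 -0.1517] inl 0.7924944812362031 n [-0.5609 -0.0026  0.8279]
angle to cam 0.9149645029641632 underside centre [ 0.6742 -0.0154  0.2393] focus [ 0.671  -0.0155  0.2429]
rim radius 0.028998443579326287
20.5 [ 0.6709 -0.0158  0.2342] yaw 1.584991210130197 zax [-0.0018 -0.0001 -1.    ] F [-0.5974  0.0331 -0.5926] g 0.6780368295506554
```

View pics/s7.png

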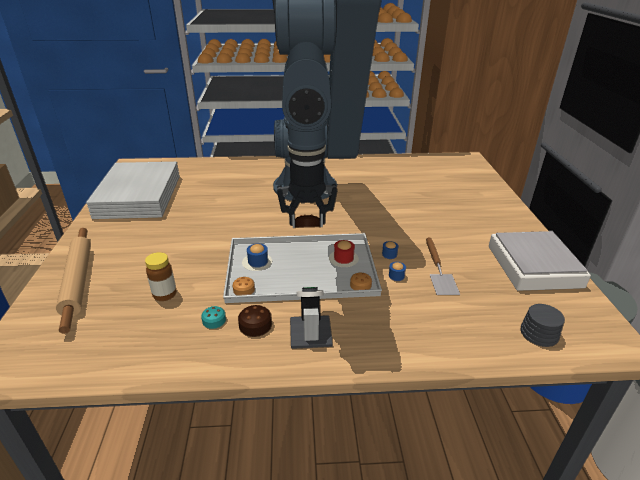

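View pics/w15.png

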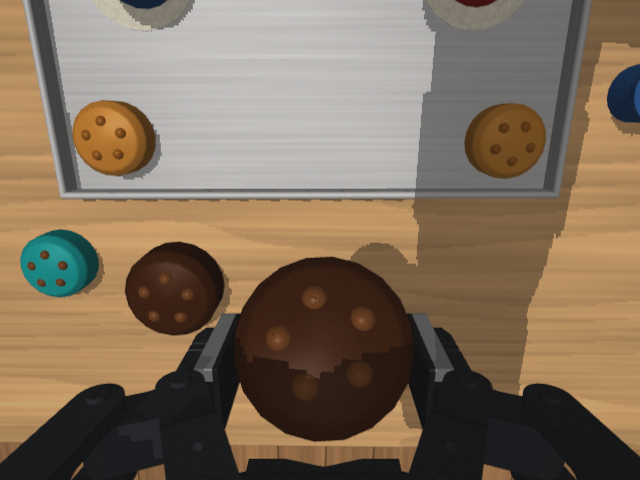

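Call:
{"api": "carry_out", "payload": {
  "rows": [
    [[0,-0.15,-0.2],0,1],
    [[0,0,0],0,1],
    [[0,0,0],0,1],
    [[0,0,0],0,1]
  ]
}}

```text
time_s: 20.88
position: [0.6679, -0.0158, 0.2394]
orientation: [[-0.014, 1.0, -0.0], [1.0, 0.014, -0.0], [-0.0, -0.0, -1.0]]
wrist_force: [0.6, -0.7, 1.0]
grip_width: 0.681
```

Call:
{"api": "carry_out", "payload": {
  "rows": [
    [[0,0,0],0,1],
    [[0,0,0],0,1],
    [[0,0,0],0,1],
    [[0,0,0],0,1]
  ]
}}

```text
time_s: 21.22
position: [0.6679, -0.0158, 0.2395]
orientation: [[-0.014, 1.0, -0.0], [1.0, 0.014, -0.0], [-0.0, -0.0, -1.0]]
wrist_force: [0.2, 0.2, -0.6]
grip_width: 0.685
```

```bash
python3 tilt.py w16.png; python3 tilt2.py w17.png; python3 go.py
python3 - <<'E'
from m import *
p,d,c=cap('scene','s8.png'); W=cloud(d,c)
for n,x,y in (('blue',.488,-.16),('red',.483,.0995)):
    m=(np.hypot(W[...,0]-x,W[...,1]-y)<.05)&(W[...,2]>.015)&(W[...,2]<.075); q=W[m]
    print(n,m.sum(),(np.percentile(q,1,0)+np.percentile(q,99,0))/2,np.percentile(q[:,2],99))
E
```

```text
21772 [ 0.6359 -0.0424  0.2448] [0.6838 0.0103 0.2796]
sphere c [ 0.6824 -0.0154  0.2278] inl 0.8915579643578909 rms 0.00040176140631780334
tilt deg [33.7173 -0.2024] inl 0.7948402948402948 n [-0.5551 -0.0035  0.8318]
angle to cam 1.297459641442525 underside centre [ 0.6713 -0.0155  0.2444] focus [ 0.671  -0.0155  0.2429]
rim radius 0.029179327904542567
21.3167 [ 0.6679 -0.0158  0.2395] yaw 1.5849771814903935 zax [-0.     -0.0001 -1.    ] F [-0.2324  0.0898 -0.6408] g 0.6804232526978886
blue 387 [ 0.4927 -0.1571  0.038 ] 0.06065626227636202
red 376 [0.4853 0.0989 0.0387] 0.061327078257455314
```

```bash
python3 -c "
from h import *
s=env.state(); print(np.abs(s['joint_vel']).max()); print(env.job_done())"
```

```text
0.001746594783277138
the job is handed in; nothing more can be done
None
```

I swapped the two tins through the empty spot on the pan, and the cocoa biscuit is now held tilted in front of the camera. The job was handed in at about 21 s. No verdict was reported, so the results below are from my own measurements.

- **Tins:** My last check put blue about 6 mm from the right round's centre and red about 3 mm from the left round's centre. Both stand at the right height (tops at about 61 mm) and are released.
- **Biscuit:** The moves only allow turning about the tool's own axis, so I tilted the biscuit in the fingers by pressing its underside flat onto the fixed lens. This took about 9 N upward and 8 N sideways. I then lifted it back along the line of sight, gripping with 40 N.
- **Final hold:** The underside centre is about 1.5 mm from the focus, measured from where I located the lens. It is about 1.3° off square to the lens, dome up, and the joints were still.
- **Bystanders:** The golden biscuits, jar and spatula look unmoved in the pictures; I did not measure them.
- **Camera disagreement:** The cameras differed by up to 5–6 mm on the tins' and rounds' positions, which is inside the 15 mm allowed.

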